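# Complete the mineral case and hold its mirror lid

### The arm

A 6-joint arm with a two-finger parallel gripper is mounted at the origin on a cart in front of the work surface, level with it; the furniture and walls round the work are solid. World frame = base frame: x ahead of the robot, y to its left, z up, the work surface at z = 0. Lengths are in m, angles in rad, forces in N, time in s.
With the tool pointing down it reaches from about 0.325 to 0.85 m from the base axis. Payload 15.5 kg.
Tool frame: the origin (TCP) lies on the centre line of the jaws, within the pads' length; the fingertips stand r.tip_reach ahead of it and the grasp point (between the pads) lies 11 mm behind it (r.tip_reach is the distance from the TCP to the fingertips, in m); y points along the fingers, z is the direction in which the jaws open and shut, and the axes are right-handed (so a half turn about y gives the same grasp; the last joint's range is limited). The gripper opens to 91 mm and grips with 3 to 60 N. Pads are 32 mm wide; open, the fingers measure 118 mm over their backs; the gripper's body (76 mm by 178 mm) begins 60 mm behind the grasp point.
Start: joints at [-1.312, 0.494, 1.345, -0, 1.302, -0.096], TCP at [0.217, -0.586, 0.222] pointing down, gripper open.
Joint ranges: [-2.91, 2.91], [-0.82, 2.16], [0.22, 2.67], [-1.22, 4.37], [0.12, 2.79], [-3.08, 3.08]. Speed limits (rad/s): [1.89, 1.89, 2.57, 3.01, 3.01, 3.01].

### API

Orientations are given as [roll, pitch, yaw] about the fixed x, y, z axes, in that order (R = Rz(yaw) Ry(pitch) Rx(roll)).
In Python, from plant import r gives the robot as it stands.
- The arm moves only by the tool move_arm, never from a script. Its argument "steps" is a list that holds one entry, the list of rows, each a list of 6 numbers: the shift along the tool's x, y, z in cm, then the turn, a rotation vector about the tool's x, y, z in rad. In form: [[[dx, dy, dz, rx, ry, rz], ...]]. A call has 1 to 20 rows; each row is the pose to reach, as a shift and turn from the pose commanded when the call began, along the tool's axes at that moment; what a row does not reach only later rows make up. A row lasts 1/12 s, in which the tool goes at most 41.7 mm and 7.16 degrees, less where a joint would pass 70% of its speed; a pose out of reach is approached as far as the arm can. A call with a gripper value outside its range is refused whole. "hand" is the closure, from 0 (fully open) to 1 (shut), set as the call begins (left out, the last holds). The fingers move at their own pace and stop on an object; "force" is the grip in N (left out, the last holds). Time passes only in rows, so rows that repeat a pose let the fingers close. It gives the time, the measured TCP pose, the force and the opening at its end, in the units of the state.
- r.observe(): the state, without advancing time (a new reading comes with each control period).
- r.camera(name): name is "scene" or "top"; returns the picture (400x640x3 uint8, red, green, blue); there is no depth.
- r.calibration(name): a dict with "camera_matrix" (3x3 intrinsics, pixels), "rvec" (rotation vector, rad) and "tvec" (3), from world to camera coordinates, as OpenCV has them. Camera axes: x right, y down, z forward; pixel columns grow to the right and rows downward; lengths in m; the calibration is good to about 2 mm. A picture is of the moment at which its call begins. calibration takes no time and is no camera call.
- r.finish_job(): hands the job in, once; it reports no verdict.
The state is a dict: "time_s": time; "joint_pos": joint angles; "qd": joint speeds; "joint_torque": joint torques, N m; "tcp_pos": TCP position; "orientation": TCP orientation; "contact_force": force on the tool from outside, world axes, zero at the start; "torque": the same for the moment, N m; "finger_gap": finger opening in m.
Only numpy, scipy, OpenCV 4.12 (cv2) and the standard library are available. Lean on these libraries where they do the work, as an engineer would, in place of code of your own. Each camera call takes 0.05 s, during which the arm holds its last target. There are 200 camera calls.

### The job

Get the mineral case ready to show the class: put the two spare stones that lie on the bench right of the case into its two empty trays, one in each, leaving the other stones and everything else on the bench as they are. Then swing the leaned-back mirror lid forward by its bar, without letting it drop, and hold it at 60 degrees above closed so that the class can see the stones in the mirror; finish while still holding it there, do not let go.

Things in the scene. Friction and masses are not known exactly. Their poses are not given: they have to be found in the camera images.
- case: Shallow wooden specimen case fixed on the bench, 170 (x) x 260 (y) x 24 mm, with six small square trays standing in it in two rows of three (70 mm apart) and a hinged lid along its far side. Origin: centre of its underside. Its own x points from the front to the hinge side, y along the hinge, z up. The case stands at a different place and turn (up to 0.2 rad) each time.
- lid (a joint): Angle of the mirror lid in rad: 0 = closed flat on the case, pi/2 = standing upright, 1.9 = leaning back against its stop, where it rests at the start. It turns freely: let go below upright it falls shut. Lid 0.25 to 0.5 kg, 170 x 260 x 24 mm, with a mirror on its inner side.
- lid_hinge (a point): Middle of the lid's hinge line: on the case's far rim, 85 mm behind the case's centre and 24 mm above the bench. The hinge axis is the case's y axis.
- lid_bar (a point): Centre of the round steel grip bar on the lid's free edge: 10 mm diameter, parallel to the hinge, 84 mm clear between its two side arms, standing 38 mm clear of the lid's edge; 208 mm from the hinge along the lid and 12 mm off it to the lid's outer side (so at lid angle t the bar lies 208 cos t - 12 sin t to the front of the hinge and 208 sin t + 12 cos t above it). The round bar can turn between the fingers while the lid swings.
- tray_a: One of the six fixed white specimen trays in the case, 60 x 60 mm outside, walls 2 mm thick and 8 mm high. Origin: centre of its underside (8 mm above the bench); its inner floor is 2 mm above that. x, y, z as the case's. Which tray stands where changes; two of the six are empty at the start.
- tray_b: One of the six fixed white specimen trays in the case, 60 x 60 mm outside, walls 2 mm thick and 8 mm high. Origin: centre of its underside (8 mm above the bench); its inner floor is 2 mm above that. x, y, z as the case's. Which tray stands where changes; two of the six are empty at the start.
- tray_c: One of the six fixed white specimen trays in the case, 60 x 60 mm outside, walls 2 mm thick and 8 mm high. Origin: centre of its underside (8 mm above the bench); its inner floor is 2 mm above that. x, y, z as the case's. Which tray stands where changes; two of the six are empty at the start.
- tray_d: One of the six fixed white specimen trays in the case, 60 x 60 mm outside, walls 2 mm thick and 8 mm high. Origin: centre of its underside (8 mm above the bench); its inner floor is 2 mm above that. x, y, z as the case's. Which tray stands where changes; two of the six are empty at the start.
- tray_e: One of the six fixed white specimen trays in the case, 60 x 60 mm outside, walls 2 mm thick and 8 mm high. Origin: centre of its underside (8 mm above the bench); its inner floor is 2 mm above that. x, y, z as the case's. Which tray stands where changes; two of the six are empty at the start.
- tray_f: One of the six fixed white specimen trays in the case, 60 x 60 mm outside, walls 2 mm thick and 8 mm high. Origin: centre of its underside (8 mm above the bench); its inner floor is 2 mm above that. x, y, z as the case's. Which tray stands where changes; two of the six are empty at the start.
- stone_1_center (a point): Mineral specimen, brown jasper 26 x 30 x 18 mm (its own x, y, z), 20 to 70 g. The point is its centre, half-way up. Its x is its narrower side. At the start it lies flat, either in a tray of the case or, as one of the two spares, on the bench to the right of the case.
- stone_2_center (a point): Mineral specimen, blue azurite 26 x 32 x 18 mm (its own x, y, z), 20 to 70 g. The point is its centre, half-way up. Its x is its narrower side. At the start it lies flat, either in a tray of the case or, as one of the two spares, on the bench to the right of the case.
- stone_3_center (a point): Mineral specimen, dark blue sodalite 25 x 30 x 25 mm (its own x, y, z), 20 to 70 g. The point is its centre, half-way up. Its x is its narrower side. At the start it lies flat, either in a tray of the case or, as one of the two spares, on the bench to the right of the case.
- stone_4_center (a point): Mineral specimen, grey galena 30 x 36 x 21 mm (its own x, y, z), 20 to 70 g. The point is its centre, half-way up. Its x is its narrower side. At the start it lies flat, either in a tray of the case or, as one of the two spares, on the bench to the right of the case.
- stone_5_center (a point): Mineral specimen, dark blue sodalite 25 x 30 x 25 mm (its own x, y, z), 20 to 70 g. The point is its centre, half-way up. Its x is its narrower side. At the start it lies flat, either in a tray of the case or, as one of the two spares, on the bench to the right of the case.
- stone_6_center (a point): Mineral specimen, grey galena 30 x 36 x 21 mm (its own x, y, z), 20 to 70 g. The point is its centre, half-way up. Its x is its narrower side. At the start it lies flat, either in a tray of the case or, as one of the two spares, on the bench to the right of the case.
- tape_roll: Roll of cloth tape, 52 mm diameter, 28 mm high, among the spare stones. Not part of the job, leave alone. Origin: centre of its underside. Close behind it and the spare stones stands a fixed optical rail with balls on posts up to 210 mm high; the raised lid of the case reaches 235 mm: pass above or in front of both.
- lens: Hand lens, 62 x 148 x 9 mm, lying left of the case. Not part of the job, leave alone. Origin: centre of its underside.
- torch: Black torch, 32 x 104 x 32 mm, lying at the left. Not part of the job, leave alone. Origin: centre of its underside.
- dish: Glass dish, 89 mm diameter, 16 mm high, behind. Not part of the job, leave alone. Origin: centre of its underside.
- charger_block: Black charger block, 42 x 62 x 30 mm, behind the optical rail. Not part of the job, leave alone. Origin: centre of its underside.
- carton: Slim carton, 173 x 29 x 26 mm, behind the optical rail. Not part of the job, leave alone. Origin: centre of its underside.
- goggles: Safety glasses, 59 x 126 x 44 mm, lying at the right. Not part of the job, leave alone. Origin: centre of its underside.

How it is judged:
By the outcome, as a careful person would: the job done as asked, in the order asked, and still so for the second after the job is handed in, while the arm keeps its last pose, push and grip.
It also fails if it takes over 72 s, if anything falls off the work surface, if the arm or the gripper's body presses on something with over 40 N, if the wrist force passes 120 N, or if a joint passes its speed limit or range.

## Working session

There is one attempt and no reset: what is moved stays moved. The work goes in short steps, Python scripts to look and compute and a tool call to move; the robot and the scene stay as the last step left them, time stands still between calls to the robot, and variables do not carry over. Pictures are saved under pics/ and viewed, about 8 in all and at most 12, crops included, and the job is handed in when it is done.

Besides the shell and the picture viewer there is one more tool, called after "Emit:" as name(argument=value, ...) on one line, values as JSON. move_arm: Moves the arm, as the interface text tells. Its arguments: {"type":"object","properties":{"steps":{"type":"array"},"hand":{"type":"number"},"force":{"type":"number"}},"required":["steps"]}

```bash
mkdir -p pics; ls; python3 - <<'E'
from plant import r
import cv2
for n in("scene","top"):
    cv2.imwrite(f"pics/{n}0.png",r.camera(n)[:,:,::-1]); print(r.calibration(n))
print(r.observe(), r.tip_reach)
E
```

```text
pics
{'camera_matrix': array([[414.6787721 ,   0.        , 317.24169199],
       [  0.        , 414.6787721 , 201.65621075],
       [  0.        ,   0.        ,   1.        ]]), 'rvec': array([ 0.72239483, -2.32015015,  1.4740706 ]), 'tvec': array([0.47346364, 0.16906041, 1.26895904])}
{'camera_matrix': array([[371.76249656,   0.        , 317.44933398],
       [  0.        , 371.76249656, 205.63791917],
       [  0.        ,   0.        ,   1.        ]]), 'rvec': array([ 2.1576451 , -2.09751865,  0.19167767]), 'tvec': array([0.05349081, 0.54230967, 1.54690296])}
{'time_s': 0.1, 'joint_pos': array([-1.31250293e+00,  4.94131172e-01,  1.34607342e+00,  4.57494715e-06,
        1.30252854e+00, -9.54928206e-02]), 'qd': array([ 3.98257484e-05, -1.91661032e-03, -2.02161738e-03,  1.01694297e-04,
       -2.64811236e-03, -7.99166631e-04]), 'joint_torque': array([ 4.94368578e-03, -8.80236983e+01, -3.82546878e+01,  7.08935084e-02,
        4.81263280e-02, -4.48576600e-05]), 'tcp_pos': array([ 0.21645214, -0.58595221,  0.22139016]), 'orientation': array([-1.57193119e+00,  1.13132355e-04, -2.78780772e+00]), 'contact_force': array([ 0.04036958,  0.29167066, -0.3190414 ]), 'torque': array([ 0.02889162, -0.00311847,  0.00338153]), 'finger_gap': 0.0912379198994957} 0.008
```

View pics/scene0.png

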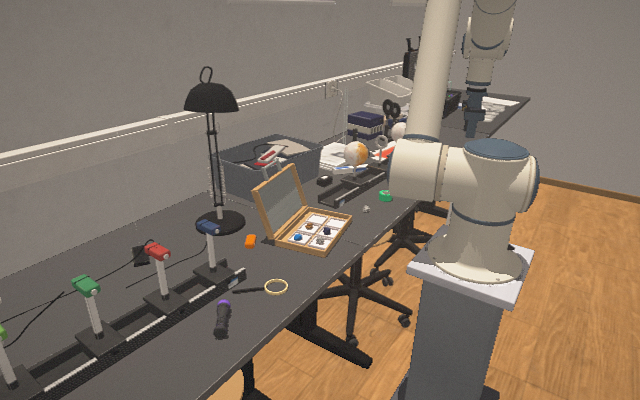

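View pics/top0.png

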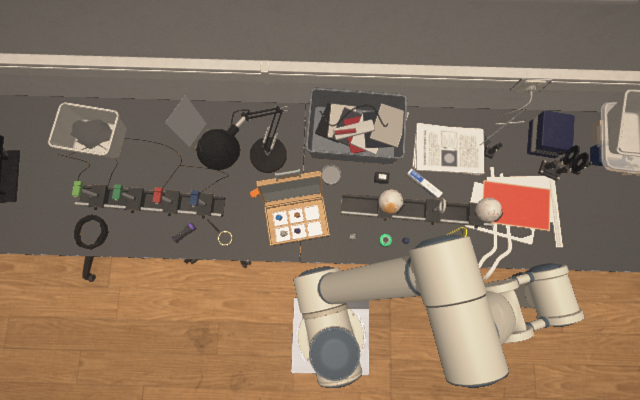

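The top view shows the case at about (297,222) and the tape at (386,240). A grey spare lies at about (353,236) and a dark blue one at about (406,240). I'll zoom in and set up the ray helper.

```bash
cat > h.py <<'E'
from plant import r
import cv2, numpy as np
def ray(n,uv):
    c=r.calibration(n); R=cv2.Rodrigues(c["rvec"])[0]; t=c["tvec"]
    p=cv2.undistortPoints(np.float64(uv).reshape(-1,1,2),c["camera_matrix"],None).reshape(-1,2)
    return -R.T@t, np.c_[p,np.ones(len(p))]@R
def plane(n,uv,z):
    o,d=ray(n,uv); return o+d*((z-o[2])/d[:,2])[:,None]
def proj(n,P):
    c=r.calibration(n); return cv2.projectPoints(np.float64(P).reshape(-1,1,3),c["rvec"],c["tvec"],c["camera_matrix"],None)[0].reshape(-1,2)
E
python3 - <<'E'
from h import *
im=cv2.imread("pics/top0.png"); s=cv2.imread("pics/scene0.png")
a=cv2.resize(im[165:255,245:425],None,fx=4.4,fy=4.4,interpolation=cv2.INTER_CUBIC)[:300*2]
cv2.imwrite("pics/crop_top.png",a[:, :800])
b=cv2.resize(s[155:265,235:405],None,fx=4.6,fy=4.6,interpolation=cv2.INTER_CUBIC); cv2.imwrite("pics/crop_scene.png",b)
print(plane("top",[[297,222],[353,236],[406,240],[386,240]],.01))
E
```

```text
[[ 0.47253413  0.15600758  0.01      ]
 [ 0.41828137 -0.08890585  0.01      ]
 [ 0.40743086 -0.31846049  0.01      ]
 [ 0.40498437 -0.23188491  0.01      ]]
```

View pics/crop_top.png

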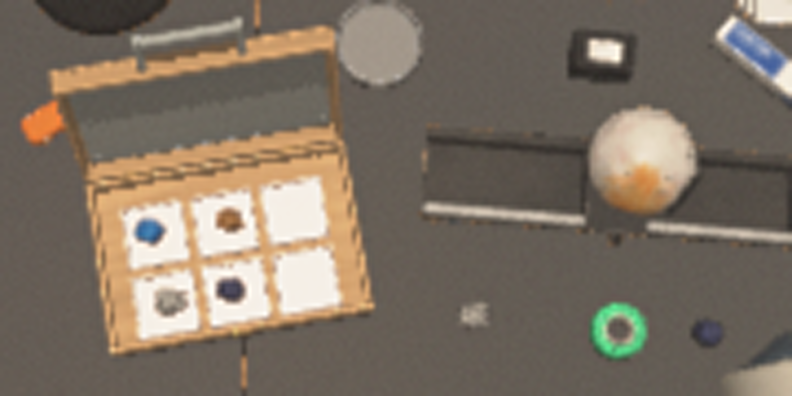

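View pics/crop_scene.png

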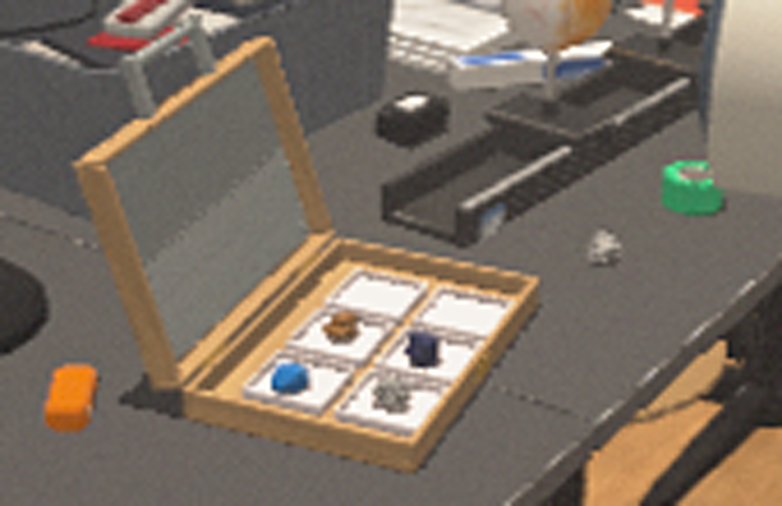

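The crops show that the two right-hand trays are empty: crop_top (295,208) is the back one and (308,280) the front one. The spares are a grey galena at (474,315) and a dark blue sodalite at (707,332), with the tape at (619,330). Next I'll measure with masks.

```bash
python3 - <<'E'
from h import *
from scipy.spatial.transform import Rotation as Ro
im=np.mean([r.camera("top")[:,:,::-1].astype(float) for _ in range(3)],0).astype(np.uint8)
x0,y0,k=245,165,8
a=cv2.resize(im[y0:255,x0:425],None,fx=k,fy=k,interpolation=cv2.INTER_CUBIC)
hsv=cv2.cvtColor(a,cv2.COLOR_BGR2HSV)
up=lambda p:(np.float64(p)+.5)/k-.5+[x0,y0]
def blobs(m,mn,z,name):
    for c in cv2.findContours(m.astype(np.uint8),cv2.RETR_EXTERNAL,cv2.CHAIN_APPROX_NONE)[0]:
        if cv2.contourArea(c)<mn: continue
        W=plane("top",up(c[:,0]),z)[:,:2].astype(np.float32)
        q=cv2.minAreaRect(W); b=cv2.boxPoints(q); e=b[1]-b[0]; f=b[2]-b[1]; l=e if np.hypot(*e)>np.hypot(*f) else f
        cu=up(c[:,0]).mean(0)
        print(name,np.round(cu,1),"ctr",np.round(q[0],4),"size",np.round(q[1],4),"longaxis",round(np.degrees(np.arctan2(l[1],l[0]))%180,1))
H,S,V=cv2.split(hsv)
blobs((S<60)&(V>190),40*k*k,.014,"tray")
# wood lid/case
m=((S>70)&(V>120)&(H<25)); blobs(m,200*k*k,.024,"wood")
# spares: difference from bench locally
for (cx,cy),n,z in (((474/4.4+245,315/4.4+165),"grey",.012),((707/4.4+245,332/4.4+165),"blue",.014)):
    p=(np.array([cx,cy])-[x0,y0]+.5)*k; w=8*k; sub=np.zeros(H.shape,bool); sl=np.s_[int(p[1]-w):int(p[1]+w),int(p[0]-w):int(p[0]+w)]
    if n=="grey": sub[sl]=V[sl]>112
    else:
        d=a.astype(int); sub[sl]=(d[sl][...,0]-d[sl][...,2])>8
    print(n,np.median(V[sl]),sub.sum()/k/k); blobs(sub,5*k*k,z,n)
blobs((S>120)&(H>50)&(H<85),10*k*k,.028,"tape")
# lid bar ends in crop -> plane z .217
print("bar",plane("top",up(np.array([[138,48],[240,28]])/4.4*k),.222))
print(Ro.from_euler("xyz",r.observe()["orientation"]).as_matrix().round(3))
E
```

```text
tray [282.2 233.8] ctr [0.4192 0.2179] size [0.0616 0.0611] longaxis 11.3
tray [298.2 231. ] ctr [0.4331 0.1489] size [0.0613 0.0609] longaxis 11.9
tray [314.2 228.4] ctr [0.4469 0.0807] size [0.0609 0.0611] longaxis 101.9
tray [279.9 218.1] ctr [0.4879 0.2314] size [0.0605 0.0607] longaxis 101.7
tray [295.7 215.3] ctr [0.5017 0.1629] size [0.0607 0.0603] longaxis 11.7
tray [311.5 212.5] ctr [0.5156 0.0942] size [0.0616 0.0606] longaxis 11.3
tray [391.6 198.1] ctr [ 0.594  -0.2567] size [0.0943 0.0665] longaxis 81.9
wood [296.4 218.5] ctr [0.4863 0.1596] size [0.1957 0.2651] longaxis 101.3
wood [282.8 180.8] ctr [0.6548 0.2181] size [0.0731 0.3297] longaxis 108.9
grey 100.0 32.265625
grey [352.4 236.1] ctr [ 0.4181 -0.0855] size [0.0256 0.0287] longaxis 90.7
blue 99.0 18.328125
blue [405.8 240. ] ctr [ 0.4065 -0.316 ] size [0.0189 0.0222] longaxis 91.6
tape [385.  239.7] ctr [ 0.4047 -0.2242] size [0.0506 0.0527] longaxis 118.6
bar [[0.62329437 0.23252956 0.222     ]
 [0.64407149 0.14345261 0.222     ]]
[[-0.938 -0.     0.346]
 [-0.346  0.001 -0.938]
 [-0.    -1.    -0.001]]
```

The case has yaw 0.199 and its tray grid is centred at (0.467,0.156). The back-right tray is at (.516,.094) and the front-right at (.447,.081). Sodalite is at (.4065,-.316) and galena at (.418,-.0855). I'll hover over the sodalite, jaws along world y and partly closed so they clear the tape.

Emit:
move_arm(steps=[[[-2.7,0.7,-1.9,0,0.04,0],[-6,1.5,-4,0,0.1,0],[-9.5,2.5,-6.6,0,0.16,0],[-13,3.5,-9,0,0.22,0],[-16.5,4.5,-11.4,0,0.28,0],[-20,5.5,-13.8,0,0.33,0],[-23,6.2,-16,0,0.354,0],[-25.5,6.8,-17.7,0,0.354,0],[-26.8,7.1,-18.5,0,0.354,0],[-27.15,7.15,-18.75,0,0.354,0],[-27.15,7.15,-18.75,0,0.354,0],[-27.15,7.15,-18.75,0,0.354,0]]], hand=0.36, force=15)

```text
time_s: 1.25
tcp_pos: [0.4061, -0.317, 0.1506]
orientation: [-1.57, 0.0, -3.142]
contact_force: [0.6, -0.1, -0.5]
finger_gap: 0.0584
```

Emit:
move_arm(steps=[[[0,2,0,0,0,0],[0,5,0,0,0,0],[0,8,0,0,0,0],[0,10.5,0,0,0,0],[0,12,0,0,0,0],[0,13,0,0,0,0],[0,13.5,0,0,0,0],[0,13.5,0,0,0,0],[0,13.5,0,0,0,0]]])

```text
time_s: 2.0
tcp_pos: [0.4064, -0.3171, 0.016]
orientation: [-1.57, 0.001, 3.141]
contact_force: [-0.4, -0.1, 0.7]
finger_gap: 0.0588
```

Emit:
move_arm(steps=[[[0,0,0,0,0,0],[0,0,0,0,0,0],[0,0,0,0,0,0],[0,0,0,0,0,0],[0,0,0,0,0,0],[0,0,0,0,0,0],[0,0,0,0,0,0],[0,0,0,0,0,0]]], hand=1, force=15)

```text
time_s: 2.67
tcp_pos: [0.4064, -0.3164, 0.0156]
orientation: [-1.571, 0.0, 3.141]
contact_force: [0.4, 0.9, 5.3]
finger_gap: 0.0285
```

Emit:
move_arm(steps=[[[0,-1,0,0,0,0],[0,-3,0,0,0,0],[0,-6,0,0,0,0],[0,-9,0,0,0,0],[0,-11.5,0,0,0,0],[0,-13,0,0,0,0],[0,-13.5,0,0,0,0],[0,-13.5,0,0,0,0]]])

```text
time_s: 3.33
tcp_pos: [0.4066, -0.3167, 0.1518]
orientation: [-1.569, 0.002, 3.141]
contact_force: [0.1, 0.6, -1.1]
finger_gap: 0.0286
```

```bash
python3 - <<'E'
from h import *
s=r.camera("scene")[:,:,::-1]; t=r.camera("top")[:,:,::-1]
u=proj("scene",[.4065,-.316,.14])[0].astype(int); print(u, r.observe()["finger_gap"], r.observe()["contact_force"])
a=cv2.resize(s[u[1]-45:u[1]+45,u[0]-60:u[0]+60],(560,420),interpolation=cv2.INTER_CUBIC); cv2.imwrite("pics/g1.png",a)
E
```

```text
[396 158] 0.02830262855537824 [-0.20820226  0.4527057  -0.29297441]
```

View pics/g1.png

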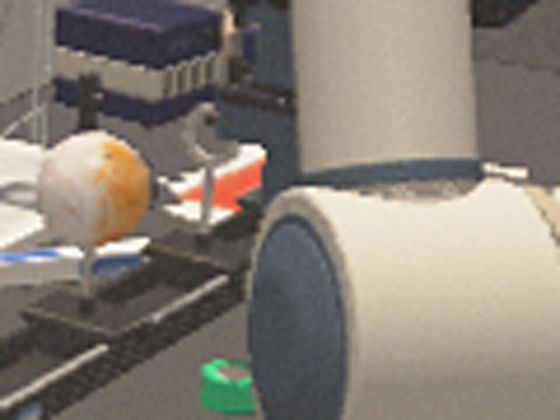

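Still gripped at 28.5 mm; the arm hides the stone in this view. Now carry it to the back-right tray.

Emit:
move_arm(steps=[[[-0.2,0,-0.8,0,0,0],[-0.6,0,-2.4,0,0,0],[-1.3,0,-5,0,-0.02,0],[-2.1,0,-8,0,-0.05,0],[-2.9,0,-11,0,-0.08,0],[-3.7,0,-14,0,-0.11,0],[-4.5,0,-17,0,-0.14,0],[-5.3,0,-20,0,-0.17,0],[-6.1,0,-23,0,-0.19,0],[-6.9,0,-26,0,-0.199,0],[-7.7,0,-29,0,-0.199,0],[-8.5,0,-32,0,-0.199,0],[-9.3,0,-35,0,-0.199,0],[-10,0,-37.7,0,-0.199,0],[-10.6,0,-39.8,0,-0.199,0],[-10.9,0,-40.8,0,-0.199,0],[-10.9,0,-41.1,0,-0.199,0],[-10.9,0,-41.1,0,-0.199,0],[-10.9,0,-41.1,0,-0.199,0]]])

```text
time_s: 5.02
tcp_pos: [0.5147, 0.0939, 0.15]
orientation: [-1.571, -0.001, -2.943]
contact_force: [-0.2, -1.1, -0.2]
finger_gap: 0.0284
```

Emit:
move_arm(steps=[[[0,1,0,0,0,0],[0,3,0,0,0,0],[0,6,0,0,0,0],[0,8.5,0,0,0,0],[0,10.3,0,0,0,0],[0,11.3,0,0,0,0],[0,12,0,0,0,0],[0,12.4,0,0,0,0],[0,12.4,0,0,0,0],[0,12.4,0,0,0,0]]])

```text
time_s: 5.85
tcp_pos: [0.5158, 0.0945, 0.027]
orientation: [-1.571, 0.001, -2.943]
contact_force: [0.8, 0.5, 1.0]
finger_gap: 0.0283
```

Emit:
move_arm(steps=[[[0,0.1,0,0,0,0],[0,0.1,0,0,0,0],[0,0.1,0,0,0,0],[0,0.1,0,0,0,0],[0,0.1,0,0,0,0],[0,0.1,0,0,0,0],[0,-1,0,0,0,0],[0,-3,0,0,0,0],[0,-6,0,0,0,0],[0,-9,0,0,0,0],[0,-11,0,0,0,0],[0,-12.3,0,0,0,0],[0,-12.3,0,0,0,0]]], hand=0.45)

```text
time_s: 6.93
tcp_pos: [0.5168, 0.0948, 0.1521]
orientation: [-1.57, 0.004, -2.943]
contact_force: [0.7, 1.1, 0.1]
finger_gap: 0.05
```

Emit:
move_arm(steps=[[[0.6,0,0.7,0,0.02,0],[2,0,2.4,0,0.06,0],[4,0,4.8,0,0.1,0],[6,0,7.2,0,0.15,0],[8,0,9.6,0,0.199,0],[10,0,12,0,0.199,0],[11.8,0,14.1,0,0.199,0],[12.8,0,15.3,0,0.199,0],[13.15,0,15.7,0,0.199,0],[13.15,0,15.7,0,0.199,0],[13.15,0,15.7,0,0.199,0]]], hand=0.33)

```text
time_s: 7.85
tcp_pos: [0.4172, -0.085, 0.1489]
orientation: [-1.571, -0.001, 3.14]
contact_force: [1.1, 0.2, -0.6]
finger_gap: 0.0611
```

```bash
python3 - <<'E'
from h import *
s=r.camera("scene")[:,:,::-1]; t=r.camera("top")[:,:,::-1]
a=cv2.resize(s[195:265,265:405],(560,280),interpolation=cv2.INTER_CUBIC)
b=cv2.resize(t[180:255,255:395],(560,300),interpolation=cv2.INTER_CUBIC)
cv2.imwrite("pics/g2.png",np.vstack([a,b]))
E
```

```text
(no output)
```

View pics/g2.png

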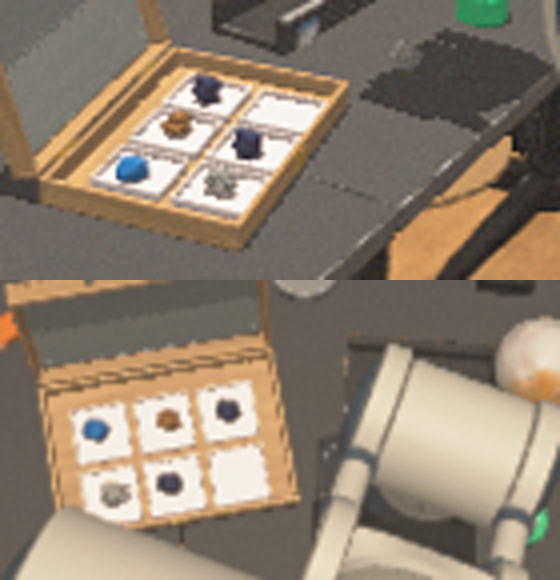

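The sodalite sits in the middle of the back-right tray (lower panel, 228,410) and nothing else has moved. Now the galena.

Emit:
move_arm(steps=[[[0,2,0,0,0,0],[0,5,0,0,0,0],[0,8,0,0,0,0],[0,10.5,0,0,0,0],[0,12,0,0,0,0],[0,13,0,0,0,0],[0,13.4,0,0,0,0],[0,13.4,0,0,0,0],[0,13.4,0,0,0,0]]])

```text
time_s: 8.7
tcp_pos: [0.4178, -0.0849, 0.0156]
orientation: [-1.571, 0.0, -3.141]
contact_force: [-0.1, -0.0, 0.3]
finger_gap: 0.0612
```

Emit:
move_arm(steps=[[[0,0,0,0,0,0],[0,0,0,0,0,0],[0,0,0,0,0,0],[0,0,0,0,0,0],[0,0,0,0,0,0],[0,0,0,0,0,0],[0,0,0,0,0,0]]], hand=1, force=15)

```text
time_s: 9.28
tcp_pos: [0.4175, -0.0853, 0.0155]
orientation: [-1.571, 0.0, 3.141]
contact_force: [0.6, 0.0, 1.1]
finger_gap: 0.0292
```

Emit:
move_arm(steps=[[[0,-1,0,0,0,0],[0,-3,0,0,0,0],[0,-6,0,0,0,0],[0,-9,0,0,0,0],[0,-11.5,0,0,0,0],[0,-13,0,0,0,0],[0,-13.4,0,0,0,0],[0,-13.4,0,0,0,0]]])

```text
time_s: 9.95
tcp_pos: [0.4179, -0.0854, 0.1501]
orientation: [-1.57, 0.002, 3.141]
contact_force: [-0.6, 0.8, -1.4]
finger_gap: 0.0296
```

Emit:
move_arm(steps=[[[-0.1,0,-0.7,0,-0.01,0],[-0.4,0,-2.2,0,-0.03,0],[-0.8,0,-4.5,0,-0.06,0],[-1.3,0,-7.3,0,-0.1,0],[-1.8,0,-10,0,-0.14,0],[-2.2,0,-12.7,0,-0.18,0],[-2.6,0,-15,0,-0.199,0],[-2.8,0,-16.2,0,-0.199,0],[-2.9,0,-16.6,0,-0.199,0],[-2.9,0,-16.6,0,-0.199,0],[-2.9,0,-16.6,0,-0.199,0]]])

```text
time_s: 10.87
tcp_pos: [0.4459, 0.0805, 0.1486]
orientation: [-1.571, -0.002, -2.942]
contact_force: [-0.2, -0.7, -0.1]
finger_gap: 0.0289
```

Emit:
move_arm(steps=[[[0,1,0,0,0,0],[0,3,0,0,0,0],[0,6,0,0,0,0],[0,8.5,0,0,0,0],[0,10.3,0,0,0,0],[0,11.3,0,0,0,0],[0,12,0,0,0,0],[0,12.3,0,0,0,0],[0,12.3,0,0,0,0],[0,12.3,0,0,0,0]]])

```text
time_s: 11.7
tcp_pos: [0.4468, 0.0805, 0.0268]
orientation: [-1.571, 0.001, -2.943]
contact_force: [-0.0, 0.4, -0.3]
finger_gap: 0.0285
```

Emit:
move_arm(steps=[[[0,0.1,0,0,0,0],[0,0.1,0,0,0,0],[0,0.1,0,0,0,0],[0,0.1,0,0,0,0],[0,0.1,0,0,0,0],[0,0.1,0,0,0,0],[0,-1,0,0,0,0],[0,-3,0,0,0,0],[0,-6,0,0,0,0],[0,-9,0,0,0,0],[0,-12,0,0,0,0],[0,-16,0,0,0,0],[0,-20,0,0,0,0],[0,-24,0,0,0,0],[0,-27,0,0,0,0],[0,-28,0,0,0,0],[0,-28,0,0,0,0],[0,-28,0,0,0,0]]], hand=0.45)

```text
time_s: 13.2
tcp_pos: [0.4464, 0.0808, 0.3064]
orientation: [-1.571, 0.001, -2.943]
contact_force: [0.4, -0.6, -0.6]
finger_gap: 0.0506
```

```bash
python3 - <<'E'
from h import *
s=r.camera("scene")[:,:,::-1]; t=r.camera("top")[:,:,::-1]
b=cv2.resize(t[155:255,240:410],(680,400),interpolation=cv2.INTER_CUBIC)
a=cv2.resize(s[150:265,240:340],None,fx=2,fy=2)
cv2.imwrite("pics/s3.png",s);cv2.imwrite("pics/t3.png",t)
c=np.zeros((600,800,3),np.uint8); c[:400,:680]=b; c[370:600,600:800]=a; cv2.imwrite("pics/g3.png",c)
cy=.1989; C=np.array([.4674,.156]); R=np.array([[np.cos(cy),-np.sin(cy)],[np.sin(cy),np.cos(cy)]])
for e in (-42,42):
    P=np.r_[C+R@[.1636,e/1e3],.217]; print(P,"scene",proj("scene",P),"top",proj("top",P))
E
```

```text
[0.63607338 0.14715396 0.217     ] scene [[277.49125549 160.70636574]] top [[298.14049934 173.2334508 ]]
[0.61947572 0.22949786 0.217     ] scene [[265.16836332 168.88793989]] top [[276.7965637  176.77811229]]
```

View pics/g3.png

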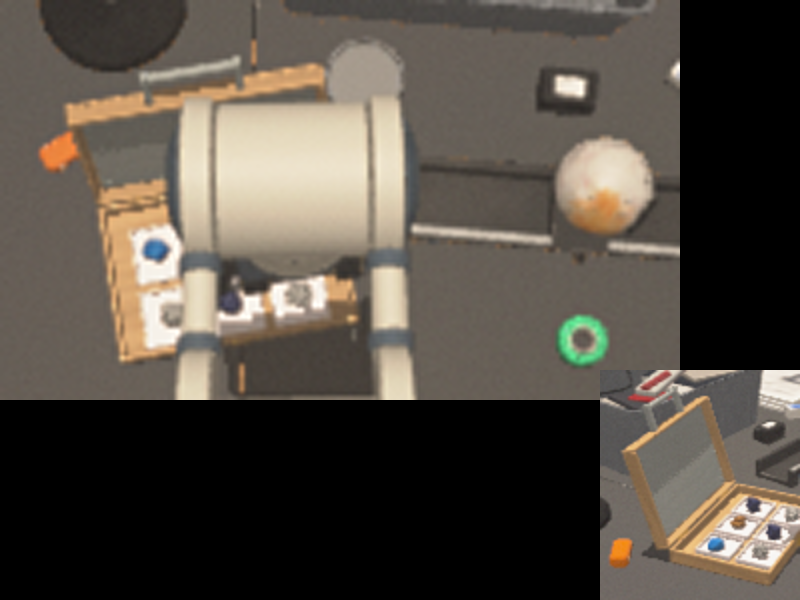

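Both stones are placed: the galena is in the front-right tray (crop 298,292). The bar looks a few mm further back than predicted, so I'll measure it in both views.

```bash
python3 - <<'E'
from h import *
k=8
def line(n,f,x0,x1,y0,y1,thr):
    im=cv2.imread(f)[y0:y1,x0:x1].astype(float)
    g=im.min(2); g=cv2.resize(g,None,fx=k,fy=k,interpolation=cv2.INTER_CUBIC)
    out=[]
    for c in range(0,g.shape[1],4):
        w=np.clip(g[:,c]-thr,0,None)
        if w.sum()>0: out.append([(c+.5)/k-.5+x0,((np.arange(len(w))*w).sum()/w.sum()+.5)/k-.5+y0])
    o=np.array(out); print(n,len(o)); 
    for _ in range(3):
        p=np.polyfit(*o.T,1); e=abs(np.polyval(p,o[:,0])-o[:,1]); o=o[e<max(1.,2*np.median(e))]
    print(np.round(p,3),len(o),e.std()); return p
im=cv2.imread("pics/t3.png"); print(im[166:182,[282,288,294]].min(2).T)
s=cv2.imread("pics/s3.png"); print(s[156:176,[266,270,274]].min(2).T)
pt=line("top","pics/t3.png",280,298,168,177,120)
ps=line("scene","pics/s3.png",264,279,159,171,120)
# planes through each image line; intersect with case symmetry plane through C along case x
cy=.1989; C=np.array([.4674,.156]); X=np.array([np.cos(cy),np.sin(cy),0]); O=np.r_[C,0]
def pl(n,p,u):
    o,d=ray(n,[[u[0],np.polyval(p,u[0])],[u[1],np.polyval(p,u[1])]]); N=np.cross(*d); return o,N/np.linalg.norm(N)
A=[];b=[]
for n,p,u in(("top",pt,(280,297)),("scene",ps,(265,278))):
    o,N=pl(n,p,u); A.append([N@X,N[2]]); b.append(N@(o-O))
    print(n,"x' at z=.217", (b[-1]-A[-1][1]*.217)/A[-1][0])
print("bar x',z",np.linalg.solve(A,b),A)
E
```

```text
[[ 53  82  88  85  85  86 119 170 137  96  85  70  69 104 109 114]
 [ 87  87  88  84  86 118 169 135  98  84  69  70 107 132 152 164]
 [ 87  87  84  85 119 169 137  98  88  70  70 106 110 111  86 111]]
[[ 68  52 144 203 188 138 118  91  58 158 177 139 106  84  83 103 117 114
  120 119]
 [196 200 179 142 109  83  88 182 158 111 110  86  84  87  89  89  83  85
   81  84]
 [117 110 166 155 129 164 132  93  98  92  89  81  84  87  85  86  82  86
   88 121]]
top 36
[-1.6900e-01  2.2064e+02] 36 0.036003605716799614
scene 30
[ -0.302 243.048] 23 0.24479832221320105
top x' at z=.217 0.1749874951098145
scene x' at z=.217 0.19137951969911884
bar x',z [0.17267608 0.22509739] [[np.float64(-0.9615868372900973), np.float64(-0.27448636063852805)], [np.float64(-0.3923655944171958), np.float64(-0.9062903417332401)]]
```

```bash
python3 - <<'E'
from h import *
cy=.1989; C=np.array([.4674,.156]); c,s=np.cos(cy),np.sin(cy); X=np.array([c,s,0]); O=np.r_[C,0]
A=[];b=[]
for n,uv in(("top",[[282,173.1],[294,171.1]]),("scene",[[266,165.7],[274,161.2]])):
    o,d=ray(n,uv); N=np.cross(*d); N/=np.linalg.norm(N); A.append([N@X,N[2]]); b.append(N@(o-O))
    print(n,"x' at z=.217",(b[-1]-A[-1][1]*.217)/A[-1][0])
print("bar x',z",np.linalg.solve(A,b))
# front edge of case rim in the top image, on symmetry line: profile along case x
im=cv2.imread("pics/top0.png").astype(np.float32)
for yy in(.05,0,-.05):
    xs=np.arange(-.11,.125,.003); P=np.array([[*(C+[c*x-s*yy,s*x+c*yy]),.024] for x in xs])
    uv=proj("top",P).astype(np.float32); v=cv2.remap(im,uv[:,0],uv[:,1],cv2.INTER_LINEAR).reshape(-1,3)
    print(yy,[(int(round(x*1e3)),int(q[2]-q[0])) for x,q in zip(xs,v) if abs(x)>.06])
E
```

```text
top x' at z=.217 0.1747792723865081
scene x' at z=.217 0.17406457304985126
bar x',z [0.1749487 0.216406 ]
0.05 [(-110, 17), (-107, 17), (-104, 17), (-101, 16), (-98, 16), (-95, 16), (-92, 16), (-89, 16), (-86, 16), (-83, 16), (-80, 19), (-77, 43), (-74, 72), (-71, 96), (-68, 67), (-65, 37), (-62, 14), (61, 43), (64, 70), (67, 88), (70, 98), (73, 100), (76, 102), (79, 103), (82, 103), (85, 88), (88, 68), (91, 84), (94, 79), (97, 63), (100, 89), (103, 99), (106, 97), (109, 94), (112, 70), (115, 32), (118, 19), (121, 14), (124, 14)]
0 [(-110, 30), (-107, 38), (-104, 44), (-101, 41), (-98, 26), (-95, 19), (-92, 15), (-89, 16), (-86, 14), (-83, 19), (-80, 30), (-77, 64), (-74, 89), (-71, 102), (-68, 77), (-65, 44), (-62, 13), (61, 43), (64, 64), (67, 84), (70, 99), (73, 102), (76, 103), (79, 103), (82, 93), (85, 77), (88, 63), (91, 81), (94, 81), (97, 61), (100, 83), (103, 97), (106, 97), (109, 95), (112, 79), (115, 43), (118, 23), (121, 13), (124, 13)]
-0.05 [(-110, 17), (-107, 17), (-104, 18), (-101, 20), (-98, 19), (-95, 17), (-92, 17), (-89, 18), (-86, 17), (-83, 17), (-80, 19), (-77, 46), (-74, 74), (-71, 97), (-68, 70), (-65, 39), (-62, 13), (61, 34), (64, 62), (67, 87), (70, 99), (73, 102), (76, 102), (79, 101), (82, 100), (85, 92), (88, 70), (91, 81), (94, 87), (97, 70), (100, 84), (103, 99), (106, 101), (109, 96), (112, 80), (115, 38), (118, 20), (121, 13), (124, 13)]
```

Both views agree that the bar is at case x'=0.175 from the grid centre, z=0.2165, so the case centre is about 10 mm behind the grid centre. Before approaching I'll check how close the desk lamp is, and compute the bar path.

```bash
python3 - <<'E'
from h import *
o,d=ray("scene",[[214,210],[208,115]]); N=np.cross(*d)
for uv in [[269,150],[272,143],[276,130],[280,118],[283,108]]:
    o2,e=ray("top",[uv]); t=N@(o-o2)/(N@e[0]); print("pole",uv,np.round(o2+e[0]*t,3))
print("base",plane("top",[[268,155],[286,155],[268,172]],.01))
# bar path & moves: TCP offset 5mm ahead of bar along tool
cy=.1989; C=np.array([.4674,.156]); c,s=np.cos(cy),np.sin(cy)
for deg in (108.9,100,90,80,70,60):
    t=np.radians(deg); print(deg,"x'",round(.0958-(.208*np.cos(t)-.012*np.sin(t)),4),"z",round(.024+.208*np.sin(t)+.012*np.cos(t),4))
q=r.observe(); print(q["tcp_pos"],q["joint_pos"])
E
python3 - <<'E'
import cv2
t=cv2.imread("pics/top0.png"); cv2.imwrite("pics/lamp.png",cv2.resize(t[95:205,185:345],(800,550),interpolation=cv2.INTER_CUBIC))
E
```

```text
pole [269, 150] [ 0.802  0.297 -0.005]
pole [272, 143] [0.82  0.279 0.039]
pole [276, 130] [0.845 0.253 0.131]
pole [280, 118] [0.867 0.23  0.205]
pole [283, 108] [0.883 0.213 0.265]
base [[0.7730693  0.29813861 0.01      ]
 [0.77541744 0.21706929 0.01      ]
 [0.69399253 0.29404755 0.01      ]]
108.9 x' 0.1745 z 0.2169
100 x' 0.1437 z 0.2268
90 x' 0.1078 z 0.232
80 x' 0.0715 z 0.2309
70 x' 0.0359 z 0.2236
60 x' 0.0022 z 0.2101
[0.44577052 0.08071782 0.30521244] [ 4.71940439e-02  1.65594285e-01  1.61497604e+00 -5.79899225e-06
  1.36309764e+00  1.41921804e+00]
```

View pics/lamp.png

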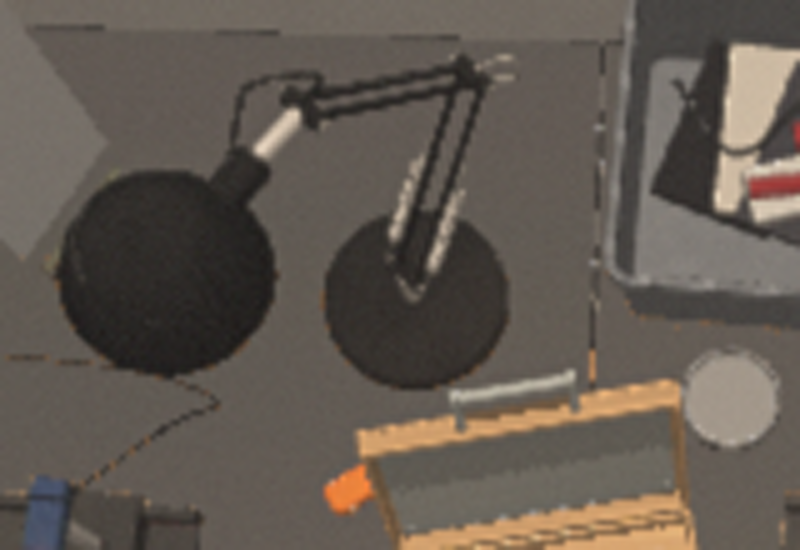

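The lamp's pole leans away (x≈.88 at z=.26), so it clears the gripper. The bar is at (.638,.190,.217). Now I'll turn the jaws to case x and hover over the bar.

Emit:
move_arm(steps=[[[-0.5,0,-0.2,0,-0.1,0],[-2,0,-0.7,0,-0.22,0],[-4,0,-1.3,0,-0.34,0],[-6,0,-2,0,-0.46,0],[-8,0,-2.7,0,-0.58,0],[-10,0,-3.3,0,-0.7,0],[-12,0,-4,0,-0.82,0],[-14,0,-4.6,0,-0.94,0],[-16,0,-5.3,0,-1.06,0],[-18,0.5,-6,0,-1.18,0],[-19.5,1,-6.5,0,-1.3,0],[-20.5,1.4,-6.8,0,-1.42,0],[-21,1.6,-6.95,0,-1.52,0],[-21,1.6,-6.95,0,-1.571,0],[-21,1.6,-6.95,0,-1.571,0],[-21,1.6,-6.95,0,-1.571,0]]], hand=0.34)

```text
time_s: 14.63
tcp_pos: [0.6382, 0.1903, 0.289]
orientation: [-1.573, 0.0, -1.374]
contact_force: [0.4, -0.5, -0.7]
finger_gap: 0.0603
```

Emit:
move_arm(steps=[[[0,1,0,0,0,0],[0,2.5,0,0,0,0],[0,4,0,0,0,0],[0,5.5,0,0,0,0],[0,6.7,0,0,0,0],[0,7.5,0,0,0,0],[0,8,0,0,0,0],[0,8,0,0,0,0],[0,8,0,0,0,0]]])

```text
time_s: 15.38
tcp_pos: [0.6386, 0.1903, 0.2106]
orientation: [-1.571, 0.0, -1.372]
contact_force: [0.5, -0.5, 0.1]
finger_gap: 0.0601
```

Emit:
move_arm(steps=[[[0,0,0,0,0,0],[0,0,0,0,0,0],[0,0,0,0,0,0],[0,0,0,0,0,0],[0,0,0,0,0,0],[0,0,0,0,0,0],[0,0,0,0,0,0],[0,0,0,0,0,0],[0,0,0,0,0,0],[0,0,0,0,0,0]]], hand=1, force=20)

```text
time_s: 16.22
tcp_pos: [0.6363, 0.1899, 0.2102]
orientation: [-1.576, -0.0, -1.372]
contact_force: [-15.3, -3.8, 8.8]
finger_gap: 0.0094
```

The bar is gripped (gap 9.4 mm). The reaction shows it sits about 2.4 mm nearer the front than measured, so I'll fold that into the arc.

```bash
python3 - <<'E'
import numpy as np
f=lambda t:np.array([-(20.8*np.cos(t)-1.2*np.sin(t)),20.8*np.sin(t)+1.2*np.cos(t)])
p0=f(1.9)
for a,b,o in((108.86,85,(-.24,0)),(85,60,(0,0))):
    t=np.radians(np.linspace(a,b,20)); q=f(t).T-f(np.radians(a)) 
    w=np.minimum(1,np.arange(20)/6)[:,None]
    print([[0,round(-z,2),round(x,2),0,0,0] for x,z in q+w*[o[0],o[1]]])
E
```

```text
[[0, np.float64(-0.0), np.float64(0.0), 0, 0, 0], [0, np.float64(-0.17), np.float64(-0.46), 0, 0, 0], [0, np.float64(-0.33), np.float64(-0.93), 0, 0, 0], [0, np.float64(-0.47), np.float64(-1.4), 0, 0, 0], [0, np.float64(-0.61), np.float64(-1.88), 0, 0, 0], [0, np.float64(-0.74), np.float64(-2.36), 0, 0, 0], [0, np.float64(-0.86), np.float64(-2.84), 0, 0, 0], [0, np.float64(-0.97), np.float64(-3.28), 0, 0, 0], [0, np.float64(-1.08), np.float64(-3.73), 0, 0, 0], [0, np.float64(-1.17), np.float64(-4.17), 0, 0, 0], [0, np.float64(-1.25), np.float64(-4.62), 0, 0, 0], [0, np.float64(-1.32), np.float64(-5.07), 0, 0, 0], [0, np.float64(-1.38), np.float64(-5.53), 0, 0, 0], [0, np.float64(-1.43), np.float64(-5.98), 0, 0, 0], [0, np.float64(-1.47), np.float64(-6.44), 0, 0, 0], [0, np.float64(-1.5), np.float64(-6.89), 0, 0, 0], [0, np.float64(-1.53), np.float64(-7.35), 0, 0, 0], [0, np.float64(-1.54), np.float64(-7.8), 0, 0, 0], [0, np.float64(-1.54), np.float64(-8.26), 0, 0, 0], [0, np.float64(-1.53), np.float64(-8.72), 0, 0, 0]]
[[0, np.float64(-0.0), np.float64(0.0), 0, 0, 0], [0, np.float64(
[... 248 characters left out ...]
loat64(0.28), np.float64(-2.85), 0, 0, 0], [0, np.float64(0.37), np.float64(-3.33), 0, 0, 0], [0, np.float64(0.46), np.float64(-3.79), 0, 0, 0], [0, np.float64(0.57), np.float64(-4.26), 0, 0, 0], [0, np.float64(0.69), np.float64(-4.72), 0, 0, 0], [0, np.float64(0.82), np.float64(-5.19), 0, 0, 0], [0, np.float64(0.95), np.float64(-5.64), 0, 0, 0], [0, np.float64(1.1), np.float64(-6.1), 0, 0, 0], [0, np.float64(1.26), np.float64(-6.55), 0, 0, 0], [0, np.float64(1.43), np.float64(-7.0), 0, 0, 0], [0, np.float64(1.61), np.float64(-7.44), 0, 0, 0], [0, np.float64(1.8), np.float64(-7.88), 0, 0, 0], [0, np.float64(2.0), np.float64(-8.31), 0, 0, 0], [0, np.float64(2.21), np.float64(-8.74), 0, 0, 0]]
```

Emit:
move_arm(steps=[[[0,-0.08,-0.23,0,0,0],[0,-0.17,-0.46,0,0,0],[0,-0.33,-0.93,0,0,0],[0,-0.47,-1.4,0,0,0],[0,-0.61,-1.88,0,0,0],[0,-0.74,-2.36,0,0,0],[0,-0.86,-2.84,0,0,0],[0,-0.97,-3.28,0,0,0],[0,-1.08,-3.73,0,0,0],[0,-1.17,-4.17,0,0,0],[0,-1.25,-4.62,0,0,0],[0,-1.32,-5.07,0,0,0],[0,-1.38,-5.53,0,0,0],[0,-1.43,-5.98,0,0,0],[0,-1.47,-6.44,0,0,0],[0,-1.5,-6.89,0,0,0],[0,-1.53,-7.35,0,0,0],[0,-1.54,-7.8,0,0,0],[0,-1.54,-8.26,0,0,0],[0,-1.53,-8.72,0,0,0]]])

```text
time_s: 17.88
tcp_pos: [0.5525, 0.173, 0.2255]
orientation: [-1.571, 0.0, -1.372]
contact_force: [1.7, 1.5, 2.8]
finger_gap: 0.0094
```

Emit:
move_arm(steps=[[[0,0.02,-0.48,0,0,0],[0,0.05,-0.96,0,0,0],[0,0.09,-1.43,0,0,0],[0,0.14,-1.91,0,0,0],[0,0.21,-2.38,0,0,0],[0,0.28,-2.85,0,0,0],[0,0.37,-3.33,0,0,0],[0,0.46,-3.79,0,0,0],[0,0.57,-4.26,0,0,0],[0,0.69,-4.72,0,0,0],[0,0.82,-5.19,0,0,0],[0,0.95,-5.64,0,0,0],[0,1.1,-6.1,0,0,0],[0,1.26,-6.55,0,0,0],[0,1.43,-7,0,0,0],[0,1.61,-7.44,0,0,0],[0,1.8,-7.88,0,0,0],[0,2,-8.31,0,0,0],[0,2.21,-8.74,0,0,0],[0,2.21,-8.74,0,0,0]]])

```text
time_s: 19.55
tcp_pos: [0.4663, 0.1556, 0.2031]
orientation: [-1.572, -0.0, -1.372]
contact_force: [-0.2, 3.1, 1.3]
finger_gap: 0.0094
```

Emit:
move_arm(steps=[[[0,0,0,0,0,0],[0,0,0,0,0,0],[0,0,0,0,0,0],[0,0,0,0,0,0],[0,0,0,0,0,0],[0,0,0,0,0,0]]])

```text
time_s: 20.05
tcp_pos: [0.4675, 0.1559, 0.2037]
orientation: [-1.571, 0.0, -1.372]
contact_force: [-2.5, 1.6, 3.6]
finger_gap: 0.0092
```

```bash
python3 - <<'E'
from h import *
s=r.camera("scene")[:,:,::-1]; t=r.camera("top")[:,:,::-1]
q=r.observe(); print(q["tcp_pos"],q["contact_force"],q["finger_gap"],q["time_s"])
cy=.1989; C=np.array([.4674,.156]); c,sn=np.cos(cy),np.sin(cy); X=np.array([c,sn])
x=(q["tcp_pos"][:2]-C)@X; z=q["tcp_pos"][2]
for h in(.0936,.0955):
  for off in(.0045,.0065,.0085):
    print(h,off,"lid deg",np.degrees(np.arctan2(z+off-.024,h-x)-np.arctan2(.012,.208)),"radius",np.hypot(z+off-.024,h-x),"(nom .2083)")
H=[*(C+X*.0936),.024]
cv2.imwrite("pics/s4.png",s)
a=cv2.resize(s[140:270,220:400],(792,572),interpolation=cv2.INTER_CUBIC); cv2.imwrite("pics/g4.png",a)
# predicted lid free-edge inner corners for 57,60,63 deg
Y=np.array([-sn,c])
for d in(57,60,63):
    t=np.radians(d); P=[[*(C+X*(.0936-.17*np.cos(t))+Y*e),.024+.17*np.sin(t)] for e in(.13,-.13)]
    print(d,(proj("scene",P)-[220,140])*4.4)
E
```

```text
[0.46748775 0.15582623 0.20368148] [-2.15664014  1.63872313  5.3639748 ] 0.009395158176296098 20.15
0.0936 0.0045 lid deg 59.771490656647316 radius 0.2065771187671124 (nom .2083)
0.0936 0.0065 lid deg 60.02054188934373 radius 0.20836226128376328 (nom .2083)
0.0936 0.0085 lid deg 60.265357348679395 radius 0.2101512737445215 (nom .2083)
0.0955 0.0045 lid deg 59.303601490420455 radius 0.2074444494365398 (nom .2083)
0.0955 0.0065 lid deg 59.55560856695653 radius 0.2092221917751334 (nom .2083)
0.0955 0.0085 lid deg 59.803364462904746 radius 0.21100391337686672 (nom .2083)
57 [[353.2420364  279.42129072]
 [492.71468342 147.83246229]]
60 [[342.79070864 271.00298451]
 [483.80420289 140.75519176]]
63 [[332.03369891 263.08275714]
 [474.60820147 134.12165885]]
```

View pics/g4.png

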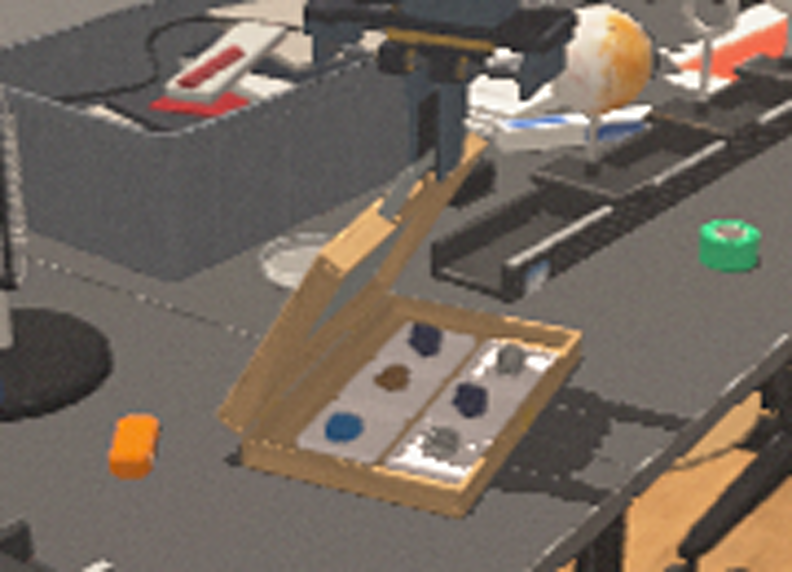

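The lid is held at 60°. Its inner corners appear at about (338,272) and (487,142), against predictions of (343,271) and (484,141) for 60°. All six stones are in trays, and the tape and the rest are undisturbed.

```bash
python3 -c "
from plant import r
print(r.finish_job())"
```

```text
the job is handed in; nothing more can be done
None
```

The job is done and handed in at about 20 s. Both spare stones are in the case, and the arm is still holding the mirror lid at 60° by its bar.

- **Stones:** the sodalite went into the back-right tray and the galena into the front-right tray. In the last picture every tray holds one stone, the tape is untouched, and nothing else in view appears to have moved. I did not re-check the lens, torch and goggles at the end.
- **Lid:** I swung it forward by the bar with the grip kept throughout. The arm pose gives 59.3–60.3° depending on which hinge position is used (best estimate 60.0°). The lid corners in the last picture match 60° to about 1 pixel. Contact forces were under about 6 N at the end and at most about 18 N, when the jaws closed on the bar.
- **Checks that disagreed:**
  - My first bar prediction assumed the trays are centred in the case, and it was about 10 mm off. Two camera views corrected it.
  - Gripping then showed the bar about 2 mm nearer the front than measured, and I allowed for that in the swing.
  - The picture meant to confirm the first grasp was blocked by the arm. I relied on the finger gap there, and a later picture confirmed the stone was placed.

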